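Switch off and pop the fuse hatch

TASK

The bench instrument has to be made ready for a fuse check: with a fingertip push its main rocker switch over to off, and only then press the thumb pad of the narrow fuse hatch once, so that its push-push latch lets go and the hatch pops up. Draw the finger away and watch for two seconds that the hatch stays open by itself. Press gently, leave the wide battery hatch shut, and do not move or lift any of the things lying about.

Things in the scene. Friction and masses are not known exactly. Their poses are not given: they have to be found in the camera images.
- chassis: Grey instrument lying flat, fixed, 170 (x) x 340 (y) x 60 mm high; origin at the centre of its underside, x pointing from its vented front to its back. On its flat deck three dark grey bays stand side by side, 105 mm apart along its y, in any order.
- fuse_bay: The NARROW of the two hatch bays: fixed dark grey box 92 (x) x 64 (y) x 32 mm high; origin at the centre of its underside, on the deck. Axes as the chassis. Its lid is hinged at its +x (back) side and springs up.
- battery_bay: The WIDE hatch bay: as the fuse bay but 100 mm wide (y). Same kind of lid and latch.
- switch_bay: The bay with the main switch: fixed solid dark grey block 92 (x) x 56 (y) x 32 mm high with a black rocker on top; origin at the centre of its underside.
- main_switch (a joint): Rocker of the main switch, a black V-shaped paddle 64 mm long (along the bay's x) and 34 mm wide, pivoting 8 mm above the bay's top at its middle; in rad, 0 = on (the -x half, toward the front, slopes up, its end 11 mm above the pivot; the other half lies level), 0.36 = off (the -x half pressed down level with the pivot). Needs about 3 N at the raised end and stays where it is left.
- switch_press (a point): Point on the upper face of the rocker's raised (-x) half, 26 mm from the pivot; starts about 9 mm above the pivot and moves with the rocker.
- fuse_hatch (a joint): Lid of the fuse bay (46 mm wide, 74 mm long, light grey, flush with the bay's rim); in rad, 0 (reads 0 to 0.02) = shut and latched, negative = pressed in (stop -0.085), positive = open. Push-push latch: one press unlatches it, and it stays open at about 0.9. Pushing the open lid all the way down again latches it shut, and it will not pop a second time.
- fuse_pad (a point): Centre of the top of the fuse lid's thumb pad: ribbed black block 24 (x) x 28 (y) mm, 6 mm proud of the lid, 58 mm from the hinge, near the lid's -x (front) edge. z points out of the lid; moves with it. Pressed in about 3 to 4 mm (4 to 5 N; stop at about 5 mm) the lid unlatches, pushes back with up to 10 N and follows the finger up as it draws back.
- fuse_hinge (a point): Middle of the fuse lid's hinge line (along y), level with the lid's top. The open lid's free edge stands about 58 mm above this.
- battery_hatch (a joint): Lid of the battery bay (82 mm wide), same latch and same values as the fuse lid. To be left shut.
- battery_pad (a point): Centre of the top of the thumb pad on the battery lid, like that of the fuse lid.
- flux_tin: Loose steel tin, 40 mm across, 24 mm high, standing on the deck behind the bays; origin at the centre of its underside.
- solder_reel: Loose white reel standing on its flange, 52 mm across, 34 mm high, left of the instrument.
- screwdriver: Loose screwdriver, 170 mm long, lying in front of the instrument.
- heatsink: Loose finned aluminium heatsink, 60 x 50 x 28 mm high, in front of the instrument.
- open_phone: Opened black phone lying flat, 148 x 72 x 10 mm.
- brush_cup: Loose orange cup, 68 mm across, 85 mm high, right of the instrument.
- screw_tray: Loose aluminium parts tray, 110 x 80 x 20 mm.

How it is judged:
On the way, in this order (a step that is already met when the one before it is completed fails the run):
1. the main switch is pushed over to off while the fuse hatch is still shut (value of joint main_switch above 0.3 rad and value of joint fuse_hatch between -0.03 and 0.06 rad), for 0.1 s.
2. the fuse hatch is pressed in by the finger (value of joint fuse_hatch below -0.01 rad and contact force between the fingers and fuse_bay above 0.3 N).
3. the fuse hatch has popped and stays open for 1 s with no finger on it (value of joint fuse_hatch above 0.7 rad and contact force between the fingers and fuse_bay below 0.1 N), for 1 s.
At the end, for the whole second after the job is handed in: Main switch off (beyond 0.3 of 0.36 rad), fuse hatch open by itself and at rest (beyond 0.7 rad), battery hatch shut (within 0.05 rad), every loose thing within 30 mm of where it was (value of joint main_switch above 0.3 rad and value of joint fuse_hatch above 0.7 rad and velocity of joint fuse_hatch between -0.05 and 0.05 rad/s and value of joint battery_hatch between -0.05 and 0.06 rad and distance of each of flux_tin, solder_reel, screwdriver, heatsink, open_phone, brush_cup, screw_tray from where it was at the start of the episode below 0.03 m); the robot touches nothing.
It fails at once if the fuse hatch opens while the main switch is still on (value of joint fuse_hatch above 0.2 rad and value of joint main_switch below 0.25 rad).
It fails at once if the battery hatch is pressed in or opened (value of joint battery_hatch below -0.05 rad or value of joint battery_hatch above 0.15 rad).
It fails at once if a bay is pressed harder than 45 N (contact force between the fingers and fuse_bay above 45 N or contact force between the fingers and battery_bay above 45 N or contact force between the fingers and switch_bay above 45 N).
It fails at once if a loose thing is lifted, carried or pushed more than 30 mm (distance of any of flux_tin, solder_reel, screwdriver, heatsink, open_phone, brush_cup, screw_tray from where it was at the start of the episode above 0.03 m).
It also fails if it takes over 40 s, if anything falls off the work surface, if the arm or the gripper's body presses on something with over 40 N, if the wrist force passes 120 N, or if a joint passes its speed limit or range.

ROBOT

A 6-joint arm with a two-finger parallel gripper is mounted at the origin on the work surface. World frame = base frame: x ahead of the robot, y to its left, z up, the work surface at z = 0. Lengths are in m, angles in rad, forces in N, time in s.
With the tool pointing down it reaches from about 0.25 to 0.775 m from the base axis. Payload 4 kg.
Tool frame: the origin (TCP) lies at the very end of the fingers, on their centre line; the grasp point (between the pads) lies 19 mm behind it; z points along the fingers, y is the line along which they close (so a half turn about z gives the same grasp; the last joint's range is limited). The gripper opens to 85 mm and grips with 20 to 120 N. Pads are 22 mm wide; open, the fingers measure 114 mm over their backs; the gripper's body (76 mm by 85 mm) begins 54 mm behind the grasp point. The pads swing forward as they close: fully open they stand 13 mm farther back than shut.
Start: joints at [-0.103, 0.087, 1.371, -0, 1.684, -0.103], TCP at [0.55, -0, 0.231] pointing down, gripper open.
Joint ranges: [-3.1, 3.1], [-0.76, 2.03], [0.27, 2.55], [-1.08, 4.22], [0.17, 2.65], [-2.57, 2.57]. Speed limits (rad/s): [2.79, 2.79, 3.14, 3.14, 3.14, 3.14].

INTERFACE

Orientations are given as a unit quaternion [w, x, y, z].
In Python, from plant import state, get_image, get_calibration, finish_job gives the robot as it stands.
- The arm moves only by the tool apply_moves, never from a script. Its argument "series" is a list of rows, each a list of 7 numbers: the opening, from -1 (shut) to 1 (fully open), then the shift along the tool's x, y, z scaled (see below), then the turn, a rotation vector about the tool's x, y, z scaled (see below). A call has 1 to 10 rows; each row is the pose to reach, as a shift and turn from the pose commanded when the call began, along the tool's axes at that moment; what a row does not reach only later rows make up. The controller multiplies each number of a shift by 0.8 m and each number of a turn by 0.5 rad. A row lasts 1/10 s, in which the tool goes at most 50 mm and 8.59 degrees, less where a joint would pass 70% of its speed; a pose out of reach is approached as far as the arm can. A call with a number of a shift or a turn outside -1 to 1 is refused whole. A call with a gripper value outside its range is refused whole. The fingers move at their own pace and stop on an object; the grip force is fixed at half the most. Time passes only in rows, so rows that repeat a pose let the fingers close. It gives the time, the measured TCP pose, the force, the opening and the grip force at its end, in the units of the state.
- state(): the state, without advancing time (a new reading comes with each control period).
- get_image(name): name is "scene" or "side" or "wrist"; returns the picture (384x512x3 uint8, red, green, blue); there is no depth.
- get_calibration(name): a dict with "fx", "fy", "cx", "cy" (pixels), "k1" (the pictures are not rectified: a ray, as slopes to the right and down, at radius r is drawn at 1 + k1 r^2 times it, then the intrinsics apply), "R" (3x3) and "t" (3): a world point X has camera coordinates R X + t. Camera axes: x right, y down, z forward; pixel columns grow to the right and rows downward; lengths in m; the calibration is good to about 2 mm. A picture is of the moment at which its call begins: read the wrist's pose just before it. get_calibration takes no time and is no camera call; for the wrist camera it gives the pose at the moment of the call.
- finish_job(): hands the job in; it is judged then, once.
The state is a dict: "time": time; "joints": joint angles; "joint_velocities": joint speeds; "tau": joint torques, N m; "eef_pos": TCP position; "orientation": TCP orientation; "wrist_force": force on the tool from outside, world axes, zero at the start; "torque": the same for the moment, N m; "gripper_width": finger opening in m; "grip_force": force on a finger pad.
Only numpy, scipy, OpenCV 4.12 (cv2) and the standard library are available. Lean on these libraries where they do the work, as an engineer would, in place of code of your own. Each camera call takes 0.05 s, during which the arm holds its last target. There are 200 camera calls.

## Working session

There is one attempt and no reset: what is moved stays moved. The work goes in short steps, Python scripts to look and compute and a tool call to move; the robot and the scene stay as the last step left them, time stands still between calls to the robot, and variables do not carry over. Pictures are saved under pics/ and viewed, at most 10 in all, crops included, and the job is handed in when it is done.

Besides the shell and the picture viewer there is one more tool, called by a JSON object that holds its "api" and its "payload". apply_moves: Moves the arm, as the interface text tells. Its arguments: {"type":"object","properties":{"series":{"type":"array"}},"required":["series"]}

```bash
mkdir -p pics; python3 - <<'E'
from plant import *
import cv2,json,numpy as np
s=state(); print(s)
for n in ["scene","side","wrist"]:
    c=get_calibration(n); im=get_image(n)
    cv2.imwrite(f"pics/{n}0.png",im[:,:,::-1])
    print(n,{k:np.round(v,4).tolist() for k,v in c.items()})
a=[cv2.imread(f"pics/{n}0.png") for n in ["scene","side"]]
E
```

```text
{'time': 0.0, 'joints': array([-1.03104702e-01,  8.79647424e-02,  1.37230030e+00, -3.04049638e-05,
        1.68359142e+00, -1.03100464e-01]), 'joint_velocities': array([-0.00149727,  0.00069775, -0.00133446,  0.00034574,  0.00156939,
        0.00161204]), 'tau': array([ 4.64244640e-04, -3.51862407e+01, -3.13276148e+01,  2.58579206e-05,
        1.07225846e-02,  9.27783418e-06]), 'eef_pos': array([5.49489646e-01, 3.57364747e-05, 2.30110445e-01]), 'orientation': array([-0.00086897,  0.70710902,  0.70710363, -0.00072548]), 'wrist_force': array([-0.22737845, -0.05761248, -0.17579823]), 'torque': array([ 0.03567984,  0.02477348, -0.0070336 ]), 'grip_force': 0.0, 'gripper_width': 0.08582341814554587}
scene {'fx': 408.3624, 'fy': 408.3624, 'cx': 253.8863, 'cy': 187.6207, 'k1': 0.0318, 'R': [[-0.539, 0.8421, 0.0191], [0.4311, 0.2953, -0.8526], [-0.7236, -0.4513, -0.5222]], 't': [0.2728, -0.1378, 1.6284]}
side {'fx': 392.1947, 'fy': 392.1947, 'cx': 260.8696, 'cy': 194.3017, 'k1': -0.1272, 'R': [[0.7402, -0.6723, -0.0017], [-0.3601, -0.3944, -0.8454], [0.5678, 0.6264, -0.5341]], 't': [-0.3876, 0.2797, 0.8169]}
wrist {'fx': 269.5425, 'fy': 269.5425, 'cx': 256.4451, 'cy': 196.6043, 'k1': -0.0632, 'R': [[1.0, 0.0001, -0.002], [0.0007, -0.947, 0.3211], [-0.0019, -0.3211, -0.947]], 't': [-0.5488, -0.0412, 0.3816]}
```

View pics/scene0.png

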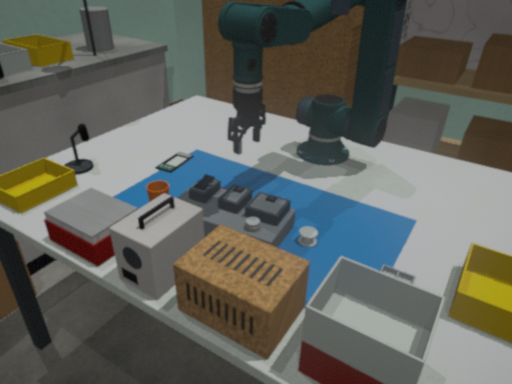

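View pics/side0.png

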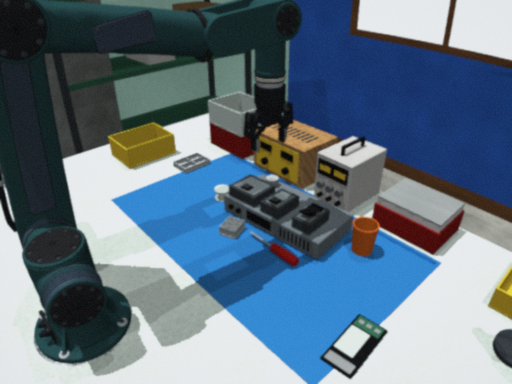

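View pics/wrist0.png

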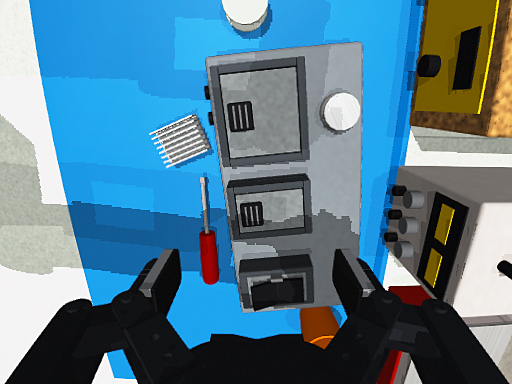

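The wrist view shows the battery bay at the top (pad ~(240,116)), the fuse bay in the middle (pad ~(251,214)) and the switch bay at the bottom (rocker ~(275,290)). The front is to the left. I'll enlarge that region and measure it.

```bash
cat > h.py <<'E'
import numpy as np,cv2,json
from plant import *
def ray(c,uv,z):
    K=np.array([[c['fx'],0,c['cx']],[0,c['fy'],c['cy']],[0,0,1]],float)
    # drawn = slope*(1+k1 r^2): same as OpenCV radial model
    p=cv2.undistortPoints(np.array(uv,float).reshape(-1,1,2),K,np.array([c['k1'],0,0,0,0],float))[:,0]
    R=np.array(c['R']);t=np.array(c['t']); o=-R.T@t
    d=np.c_[p,np.ones(len(p))]@R
    return o+d*((z-o[2])/d[:,2])[:,None]
def proj(c,X):
    K=np.array([[c['fx'],0,c['cx']],[0,c['fy'],c['cy']],[0,0,1]],float)
    return cv2.projectPoints(np.array(X,float).reshape(-1,3),cv2.Rodrigues(np.array(c['R']))[0],np.array(c['t'],float),K,np.array([c['k1'],0,0,0,0],float))[0][:,0]
E
python3 - <<'E'
from h import *
im=cv2.imread('pics/wrist0.png'); cr=im[165:325,200:370]
cv2.imwrite('pics/crop1.png',cv2.resize(cr,None,fx=3.6,fy=3.6,interpolation=cv2.INTER_CUBIC))
c=get_calibration('wrist')
print(ray(c,[(206,57),(361,42),(241,311)],.06).round(4))
print(ray(c,[(251,214),(240,116)],.098).round(4))
E
```

```text
[[ 0.4953  0.134   0.06  ]
 [ 0.6595  0.1498  0.06  ]
 [ 0.5265 -0.1987  0.06  ]]
[[ 0.5431 -0.0302  0.098 ]
 [ 0.5328  0.074   0.098 ]]
```

View pics/crop1.png

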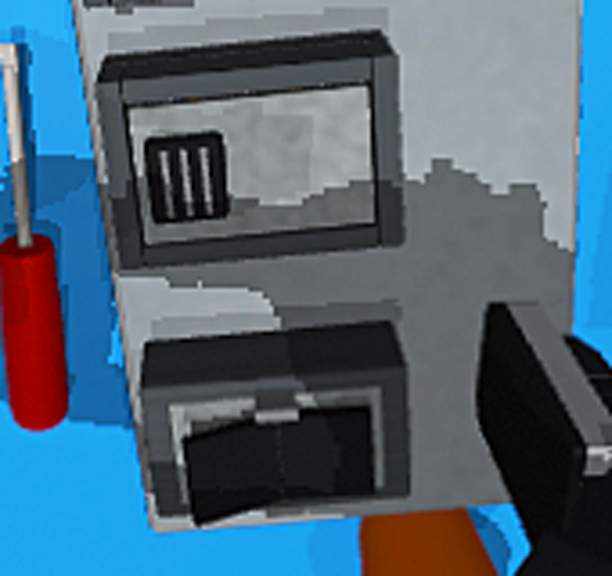

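The crop shows the fuse pad centred near (187,177) and the rocker near (280,460), with its raised half to the left. The rim corners of both bays are clear. I'll cross-check the pad position against those rims.

```bash
python3 - <<'E'
from h import *
c=get_calibration('wrist'); o=np.array([199.6,164.6])
f=lambda L:np.array(L)/3.6+o
F=ray(c,f([(98,85),(398,55),(402,243),(118,270)]),.092); S=ray(c,f([(143,388),(406,365),(408,497),(154,518)]),.092)
for Q in(F,S): print(Q.mean(0).round(4),np.linalg.norm(np.roll(Q,-1,0)-Q,axis=1).round(4),np.arctan2(*(Q[1]-Q[0])[1::-1]).round(3))
P=ray(c,f([(187,177)]),.098)[0]; print(P)
# pad corner-based centre, battery pad
g=cv2.cvtColor(cv2.imread('pics/wrist0.png'),cv2.COLOR_BGR2GRAY)
pads=[]
for x0,y0,x1,y1 in((240,200,264,228),(226,98,256,134)):
    m=(g[y0:y1,x0:x1]<70).astype(np.uint8)
    r=cv2.minAreaRect(cv2.findNonZero(cv2.morphologyEx(m,cv2.MORPH_CLOSE,np.ones((5,5)))))
    p=ray(c,[np.array(r[0])+(x0,y0)],.098)[0]; pads.append(p); print(r,p)
d=pads[1]-pads[0]; th=np.arctan2(-d[0],d[1]); print('yaw',th)
th=.096; ex=np.array([np.cos(th),np.sin(th),0]); ey=np.array([-np.sin(th),np.cos(th),0])
print('pad local',(pads[0]-F.mean(0))@np.c_[ex,ey])
print('switch centre',S.mean(0),'from fuse',F.mean(0)-.105*ey)
sc=S.mean(0)
print('press',sc-.026*ex)
# check in side & scene views
for n in('scene','side'):
    cc=get_calibration(n); print(n,proj(cc,[pads[0],pads[1],[*(sc-.026*ex)[:2],.109]]).round(1))
E
```

```text
[ 0.5644 -0.0289  0.092 ] [0.0911 0.0628 0.0922 0.0629] 0.105
[ 0.5745 -0.1334  0.092 ] [0.0896 0.0557 0.0918 0.0557] 0.101
[ 0.54366195 -0.02994951  0.098     ]
((11.5, 13.5), (27.0, 23.0), 90.0) [ 0.54361476 -0.02963169  0.098     ]
((14.5, 19.0), (32.0, 29.0), 90.0) [0.53332726 0.07302643 0.098     ]
yaw 0.09987786332196388
pad local [-0.02072767  0.0012503 ]
switch centre [ 0.57451884 -0.13342841  0.092     ] from fuse [ 0.57443137 -0.13340596  0.092     ]
press [ 0.54863855 -0.13592058  0.092     ]
scene [[239.1 189.1]
 [271.1 198.2]
 [209.2 176.3]]
side [[273.7 199. ]
 [246.1 185.8]
 [304.5 211.6]]
```

Both bays agree with the 105 mm pitch. I'll shut the fingers and go above the switch press point at (0.547, -0.136).

{"api": "apply_moves", "payload": {"series": [[-1, -0.17, -0.004, 0, 0, 0, 0], [-1, -0.17, -0.004, 0, 0, 0, 0], [-1, -0.17, -0.004, 0, 0, 0, 0], [-1, -0.17, -0.004, 0, 0, 0, 0], [-1, -0.17, -0.004, 0, 0, 0, 0], [-1, -0.17, -0.004, 0.1, 0, 0, 0], [-1, -0.17, -0.004, 0.125, 0, 0, 0], [-1, -0.17, -0.004, 0.125, 0, 0, 0], [-1, -0.17, -0.004, 0.125, 0, 0, 0], [-1, -0.17, -0.004, 0.125, 0, 0, 0]]}}

```text
time: 1.15
eef_pos: [0.5494, -0.1361, 0.1356]
orientation: [0.003, 0.707, 0.708, 0.002]
wrist_force: [-0.0, -0.3, 1.5]
gripper_width: -0.0002
grip_force: 0.0
```

```bash
python3 - <<'E'
from h import *
for n in("side","wrist"):cv2.imwrite(f"pics/{n}1.png",get_image(n)[:,:,::-1])
a=cv2.imread("pics/side1.png")[130:290,200:400]; b=cv2.imread("pics/wrist1.png")
a=cv2.resize(a,(480,384),interpolation=cv2.INTER_CUBIC); b=cv2.resize(b,(800-480,240))
b=np.vstack([b,np.zeros((144,320,3),np.uint8)]); cv2.imwrite("pics/c1.png",np.hstack([a,b]))
E
```

```text
(no output)
```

View pics/c1.png

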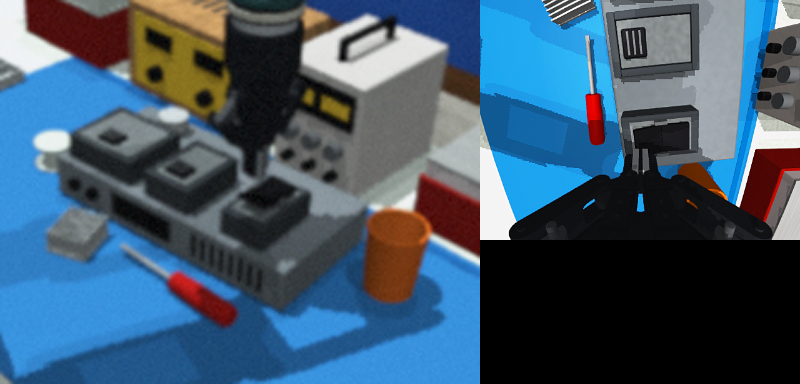

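The side view (left half) shows the shut fingers above the rocker at about (260,175). The wrist view shows them over the switch bay. I'll press slowly.

{"api": "apply_moves", "payload": {"series": [[-1, 0, -0.004, 0.015, 0, 0, 0], [-1, 0, -0.004, 0.025, 0, 0, 0], [-1, 0, -0.004, 0.028, 0, 0, 0], [-1, 0, -0.004, 0.03, 0, 0, 0], [-1, 0, -0.004, 0.032, 0, 0, 0], [-1, 0, -0.004, 0.034, 0, 0, 0], [-1, 0, -0.004, 0.036, 0, 0, 0], [-1, 0, -0.004, 0.038, 0, 0, 0], [-1, 0, -0.004, 0.04, 0, 0, 0], [-1, 0, -0.004, 0.041, 0, 0, 0]]}}

```text
time: 2.25
eef_pos: [0.5437, -0.1361, 0.0999]
orientation: [0.0, 0.707, 0.707, 0.0]
wrist_force: [-5.6, -0.7, 11.5]
gripper_width: -0.0003
grip_force: 5.3
```

{"api": "apply_moves", "payload": {"series": [[-1, 0, 0.001, 0.001, 0, 0, 0], [-1, 0, 0.001, 0.001, 0, 0, 0], [-1, 0, 0.001, -0.04, 0, 0, 0], [-1, 0.04, 0, -0.08, 0, 0, 0], [-1, 0.1, 0, -0.08, 0, 0, 0], [-1, 0.134, -0.002, -0.08, 0, 0, 0], [-1, 0.134, -0.002, -0.08, 0, 0, 0], [-1, 0.134, -0.002, -0.08, 0, 0, 0]]}}

```text
time: 3.05
eef_pos: [0.5422, -0.0283, 0.1621]
orientation: [0.0, 0.707, 0.708, 0.0]
wrist_force: [0.2, -0.8, -0.1]
gripper_width: 0.0
grip_force: 0.0
```

```bash
python3 - <<'E'
from h import *
print(state()['eef_pos'],state()['wrist_force'])
for n in("side","wrist"):cv2.imwrite(f"pics/{n}2.png",get_image(n)[:,:,::-1])
a=cv2.imread("pics/side2.png")[160:250,240:360]; b=cv2.imread("pics/wrist2.png")[150:330,180:420]
cv2.imwrite("pics/c2.png",np.hstack([cv2.resize(i,(400,300),interpolation=cv2.INTER_CUBIC) for i in(a,b)]))
E
```

```text
[ 0.54219117 -0.02829776  0.16205891] [ 0.19639643 -0.82639255 -0.08540129]
```

View pics/c2.png

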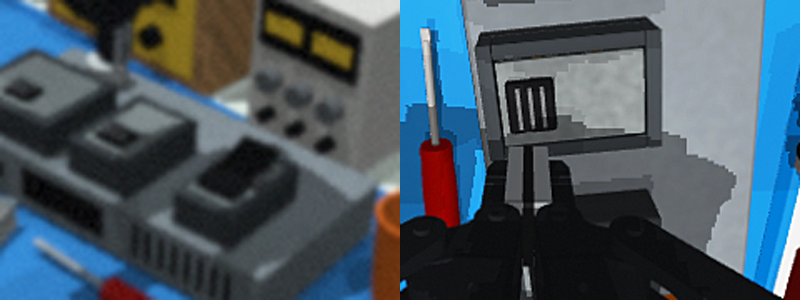

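The side view shows the rocker's back half now raised and its front half level at about (215,185), so it is off. The finger stands above the fuse pad, and I'll lower it gently.

{"api": "apply_moves", "payload": {"series": [[-1, -0.001, 0.001, 0.04, 0, 0, 0], [-1, -0.001, 0.001, 0.065, 0, 0, 0], [-1, -0.001, 0.001, 0.074, 0, 0, 0], [-1, -0.001, 0.001, 0.077, 0, 0, 0], [-1, -0.001, 0.001, 0.079, 0, 0, 0], [-1, -0.001, 0.001, 0.08, 0, 0, 0], [-1, -0.001, 0.001, 0.08, 0, 0, 0]]}}

```text
time: 3.85
eef_pos: [0.5435, -0.0298, 0.0996]
orientation: [0.001, 0.707, 0.707, 0.001]
wrist_force: [0.5, 0.9, -0.0]
gripper_width: 0.0002
grip_force: 0.0
```

{"api": "apply_moves", "payload": {"series": [[-1, 0, 0, 0.001, 0, 0, 0], [-1, 0, 0, 0.002, 0, 0, 0], [-1, 0, 0, 0.003, 0, 0, 0], [-1, 0, 0, 0.004, 0, 0, 0], [-1, 0, 0, 0.005, 0, 0, 0], [-1, 0, 0, 0.005, 0, 0, 0]]}}

```text
time: 4.45
eef_pos: [0.5433, -0.0297, 0.0959]
orientation: [0.001, 0.707, 0.707, 0.0]
wrist_force: [-3.3, -0.0, 10.9]
gripper_width: -0.0001
grip_force: 5.4
```

{"api": "apply_moves", "payload": {"series": [[-1, 0, 0, 0.001, 0, 0, 0], [-1, 0, 0, 0.002, 0, 0, 0], [-1, 0, 0, 0.002, 0, 0, 0]]}}

```text
time: 4.75
eef_pos: [0.5433, -0.0297, 0.0952]
orientation: [0.001, 0.707, 0.707, 0.001]
wrist_force: [-4.6, 0.1, 11.2]
gripper_width: -0.0003
grip_force: 5.8
```

The force has plateaued near the unlatched push-back of 10 N. I'll draw away up and toward the front, then look.

{"api": "apply_moves", "payload": {"series": [[-1, 0, 0, -0.02, 0, 0, 0], [-1, 0, 0, -0.06, 0, 0, 0], [-1, 0, -0.01, -0.11, 0, 0, 0], [-1, 0, -0.03, -0.16, 0, 0, 0], [-1, 0, -0.06, -0.19, 0, 0, 0], [-1, 0, -0.08, -0.2, 0, 0, 0], [-1, 0, -0.08, -0.2, 0, 0, 0], [-1, 0, -0.08, -0.2, 0, 0, 0], [-1, 0, -0.08, -0.2, 0, 0, 0], [-1, 0, -0.08, -0.2, 0, 0, 0]]}}

```text
time: 5.75
eef_pos: [0.4789, -0.0295, 0.2512]
orientation: [-0.001, 0.707, 0.707, -0.001]
wrist_force: [0.9, 0.4, 0.2]
gripper_width: -0.0002
grip_force: 0.0
```

```bash
python3 - <<'E'
from h import *
for n in("side","wrist"):cv2.imwrite(f"pics/{n}3.png",get_image(n)[:,:,::-1])
a=cv2.imread("pics/side3.png")[130:280,200:400]; b=cv2.imread("pics/wrist3.png")
cv2.imwrite("pics/c3.png",np.hstack([cv2.resize(i,(400,300),interpolation=cv2.INTER_CUBIC) for i in(a,b)]))
E
```

```text
(no output)
```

View pics/c3.png

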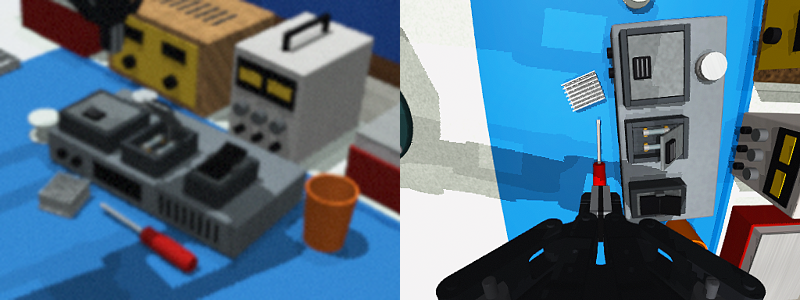

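The fuse lid stands open, with the fuses visible at about (655,140). The battery lid is shut, the rocker is off and the loose things haven't moved. I'll wait over two seconds and compare.

{"api": "apply_moves", "payload": {"series": [[-1, 0, 0, 0, 0, 0, 0], [-1, 0, 0, 0, 0, 0, 0], [-1, 0, 0, 0, 0, 0, 0], [-1, 0, 0, 0, 0, 0, 0], [-1, 0, 0, 0, 0, 0, 0], [-1, 0, 0, 0, 0, 0, 0], [-1, 0, 0, 0, 0, 0, 0], [-1, 0, 0, 0, 0, 0, 0], [-1, 0, 0, 0, 0, 0, 0], [-1, 0, 0, 0, 0, 0, 0]]}}

```text
time: 6.85
eef_pos: [0.4788, -0.0296, 0.2529]
orientation: [0.0, 0.707, 0.707, 0.0]
wrist_force: [0.5, -0.7, -0.2]
gripper_width: 0.0003
grip_force: 0.0
```

{"api": "apply_moves", "payload": {"series": [[-1, 0, 0, 0, 0, 0, 0], [-1, 0, 0, 0, 0, 0, 0], [-1, 0, 0, 0, 0, 0, 0], [-1, 0, 0, 0, 0, 0, 0], [-1, 0, 0, 0, 0, 0, 0], [-1, 0, 0, 0, 0, 0, 0], [-1, 0, 0, 0, 0, 0, 0], [-1, 0, 0, 0, 0, 0, 0], [-1, 0, 0, 0, 0, 0, 0], [-1, 0, 0, 0, 0, 0, 0]]}}

```text
time: 7.85
eef_pos: [0.4788, -0.0296, 0.2529]
orientation: [0.0, 0.707, 0.707, 0.0]
wrist_force: [0.6, 0.1, -0.3]
gripper_width: -0.0002
grip_force: 0.0
```

```bash
python3 - <<'E'
from h import *
im=get_image("side")[:,:,::-1]; d=cv2.absdiff(im,cv2.imread("pics/side3.png"))[130:280,200:400].max(2)
print(d.mean(),(d>40).sum())
E
```

```text
3.3979666666666666 0
```

Nothing changed over two seconds, so the hatch stays open.

```bash
python3 -c "
from plant import *
print(finish_job())"
```

```text
the job is handed in; nothing more can be done
None
```

The job is handed in (no verdict was returned): in the camera views the main switch is off, the fuse hatch popped and stayed open by itself for over 2 s, the battery hatch is shut, and no loose thing was seen to move.

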